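Set the controller dial, then gap and hold the stage's lock nut

TASK

Set up the alignment stage: first turn the dial on the white controller box until its white pointer is on the red mark, then screw the stage's red knurled lock nut down (clockwise from above) until it bottoms out and back it off a quarter turn. Finish while still gripping the nut at that angle, so that it cannot creep while the thread lock sets; do not let go. Leave the dial on its mark and do not disturb the multimeter, the wash bottle and the wafer box.

Things in the scene. Friction and masses are not known exactly. Their poses are not given: they have to be found in the camera images.
- pod: White controller box, fixed to the table, 180 x 140 mm (its x, y) and 50 mm tall; origin under its centre on the table. The dial stands on its top, its axis 20 mm from the centre towards -x of the box; a small blue display lies on the top at the +x side. Around the dial is a round black scale with 10 thin white marks 27 degrees apart and, in place of the fifth, one long wide red mark.
- dial_grip (a point): Point on the black dial's axis 28 mm above the dial's underside, 80 mm above the table, the height to grip. The dial is a 44 mm disc, 8 mm thick, with an upright bar on it, 42 mm long, 14 mm thick, its top 10 mm above this point and the disc's top 20 mm below it. x of this frame points along the bar to the pointer end (white stripe), y across the bar's 14 mm, z up. It turns with the dial and stays where it is left (friction about 0.03 N m).
- dial (a joint): Angle of the dial in rad, growing clockwise seen from above, 0 at the first mark to 4.71 at the last. The pointer is on the red mark at 1.885. It starts beyond the red mark, 2.6 to 3.4, so it has to be turned anticlockwise. At value q the pointer stands at 2.356 - q rad (anticlockwise from above) from the box's x axis.
- red_mark (a point): Middle of the red mark on the scale, on top of the controller box, 52 mm above the table and 37 mm from the dial's axis.
- stage: Black alignment stage of stacked plates, fixed to the table, 150 x 130 mm, its deck 49 mm above the table; origin on the table right under the nut's axis. A brass collar 26 mm in diameter rises from the deck to 74 mm, and an 11 mm threaded steel stud from it to 110 mm. A white index line lies on the deck along the stage's +x. Two small red adjusters lie low at its sides (+x and -y) and are not used.
- nut_grip (a point): Point on the red knurled lock nut's axis, 12 mm above its underside, the height to grip; 86 mm above the table when the nut is bottomed. The nut is a round ring 37 mm in diameter (39 mm over the ribs seen on it) and 22 mm tall on the upright stud, its top 10 mm above this point; the stud sticks out up to 14 mm above the nut. x points to the white mark on the nut, z up. It turns and rises with the nut.
- nut (a joint): Angle of the nut in rad: 0 when it has bottomed out on the brass collar (hard stop, the white mark then lies over the index line on the deck), growing anticlockwise from above as it is unscrewed, up to 4.0. It rises 4 mm a turn, turns against about 0.06 N m of friction and stays where it is left. It starts at 1.9 to 3.1, already on its thread. A quarter turn back from bottom is 1.571.
- multimeter: Bystander: red and black hand multimeter lying flat, 150 x 78 x 38 mm; origin under its centre.
- wash_bottle: Bystander: white wash bottle with a yellow band and bent spout, 60 mm in diameter, 172 mm tall; origin under its centre.
- wafer_box: Bystander: flat round clear wafer box, 100 mm in diameter, 15 mm tall; origin under its centre.
Things that resemble listed ones, but are neither listed nor needed, are in the scene too. Leave any brown or pink look-alike of the pod alone.

How it is judged (in metres and radians):
On the way, in this order (a step that is already met when the one before it is completed fails the run):
1. the dial's pointer is on the red mark (within 0.14 rad) (value of joint dial between 1.745 and 2.025 rad), for 0.2 s.
2. the nut is screwed down to its stop (within 0.09 rad), the dial still on its mark (all of step 1 and value of joint nut below 0.09 rad), for 0.1 s.
At the end, for the whole second after the job is handed in: The nut stands a quarter turn back from its stop (1.571 rad within 0.25 rad), at rest and gripped: the fingers press on it with over 3 N in all and the grasp point is within 15 mm of its axis; the dial is still on the red mark (1.885 rad within 0.14 rad) (all of step 1 and value of joint nut between 1.32 and 1.82 rad and velocity of joint nut between -0.1 and 0.1 rad/s and contact force between the fingers and nut above 3 N and horizontal distance between the grasp point and nut_grip below 0.015 m); the arm keeps its last pose, push and grip.
It fails at once if the multimeter is pushed over 20 mm (distance of multimeter from where it was at the start of the episode above 0.02 m).
It fails at once if the wash bottle is pushed over 20 mm or tipped (distance of wash_bottle from where it was at the start of the episode above 0.02 m or angle between wash_bottle's own z axis and vertical above 0.3 rad).
It fails at once if the wafer box is pushed over 20 mm (distance of wafer_box from where it was at the start of the episode above 0.02 m).
It also fails if it takes over 72 s, if anything falls off the work surface, if the arm or the gripper's body presses on something with over 40 N, if the wrist force passes 120 N, or if a joint passes its speed limit or range.

ROBOT

A 6-joint arm with a two-finger parallel gripper is mounted at the origin on the work surface. World frame = base frame: x ahead of the robot, y to its left, z up, the work surface at z = 0. Lengths are in m, angles in degrees, forces in N, time in s.
With the tool pointing down it reaches from about 0.35 to 0.875 m from the base axis. Payload 4.2 kg.
Tool frame: the origin (TCP) lies at the very end of the fingers, on their centre line; the grasp point (between the pads) lies 19 mm behind it; z points along the fingers, y is the line along which they close (so a half turn about z gives the same grasp; the last joint's range is limited). The gripper opens to 87 mm and grips with 3 to 60 N. Pads are 19 mm wide; open, the fingers measure 117 mm over their backs; the gripper's body (75 mm by 190 mm) begins 51 mm behind the grasp point.
Start: joints at [-54.855, 22.042, 0.453, 0, -68.411, -14.817], TCP at [0.217, -0.586, 0.223] pointing down, gripper open.
Joint ranges: [-179.83, 179.83], [-69.29, 118.12], [-61.27, 80.66], [-181.25, 117.63], [-171.15, -9.14], [-177.46, 177.46]. Speed limits (degrees/s): [159.86, 159.86, 180, 180, 180, 180].

INTERFACE

Orientations are given as a 3x3 rotation matrix whose columns are the frame's x, y, z axes.
In Python, from station import monitor, cams, ticket gives the robot as it stands.
- The arm moves only by the tool drive_tool, never from a script. Its argument "moves" is a list of rows, each an object with "delta_pos": the shift along the tool's x, y, z in mm, a list of three; "turn": the turn about the tool's z in rad; "claw": the opening, from 0 (shut) to 1 (fully open). A call has 1 to 12 rows; each row shifts and turns the commanded pose from where the row before left it, along the tool's axes as they then stand; what a row does not reach is not made up. A row lasts 1/8 s, in which the tool goes at most 62.5 mm and 10.7 degrees, less where a joint would pass 70% of its speed; a pose out of reach is approached as far as the arm can. A call is refused whole if a number of a shift passes 62.5 or a number of a turn 0.188, either way. A call with a gripper value outside its range is refused whole. The fingers move at their own pace and stop on an object; the grip force is fixed at half the most. Time passes only in rows, so rows that do not move let the fingers close. It gives the time, the measured TCP pose, the force, the opening and the grip force at its end, in the units of the state.
- monitor.sense(): the state, without advancing time (a new reading comes with each control period).
- cams.capture(name): name is "scene" or "top" or "wrist"; returns a dict with "color" (480x640x3 uint8, red, green, blue), "range_z" (480x640 float32, m along the optical axis (not along the pixel's ray), 0 where there is no reading), "vertical_fov" (degrees; the focal length in pixels is half the picture's height over the tangent of half this angle, whatever the lens; pixels are square), "cx", "cy" (the principal point, pixels), "extrinsics" (4x4, takes a point from camera to world coordinates). Camera axes: x right, y down, z forward; pixel columns grow to the right and rows downward; lengths in m; the calibration is good to about 2 mm. A picture is of the moment at which its call begins.
- ticket.finish_job(): hands the job in; it is judged then, once.
The state is a dict: "time_s": time; "joints": joint angles; "joint_velocities": joint speeds; "effort": joint torques, N m; "tcp_pos": TCP position; "ee_rot": TCP orientation; "wrist_force": force on the tool from outside, world axes, zero at the start; "moment": the same for the moment, N m; "gripper_width": opening from 0.0 (shut) to 1.0 (fully open); "gripper_force": force on a finger pad.
Only numpy, scipy, OpenCV 4.12 (cv2) and the standard library are available. Lean on these libraries where they do the work, as an engineer would, in place of code of your own. Each camera call takes 0.05 s, during which the arm holds its last target. There are 200 camera calls.

## Working session

There is one attempt and no reset: what is moved stays moved. The work goes in short steps, Python scripts to look and compute and a tool call to move; the robot and the scene stay as the last step left them, time stands still between calls to the robot, and variables do not carry over. Pictures are saved under pics/ and viewed, at most 10 in all, crops included, and the job is handed in when it is done.

Besides the shell and the picture viewer there is one more tool, called after "Call:" by a JSON object that holds its "op" and its "data", one argument or row to a line. drive_tool: Moves the arm, as the interface text tells. Its arguments: {"type":"object","properties":{"moves":{"type":"array","items":{"type":"object","properties":{"delta_pos":{"type":"array","items":{"type":"number"}},"turn":{"type":"number"},"claw":{"type":"number"}}}}},"required":["moves"]}

```bash
mkdir -p pics; cat > h.py <<'E'
import numpy as np,cv2
from station import monitor,cams,ticket
def cap(n,save=None):
    c=cams.capture(n)
    if save: cv2.imwrite('pics/'+save,c['color'][:,:,::-1])
    return c
def K(c):
    return 240/np.tan(np.radians(c['vertical_fov'])/2)
def ray(c,u,v,z):
    f=K(c);T=np.array(c['extrinsics']);d=T[:3,:3]@np.array([(u-c['cx'])/f,(v-c['cy'])/f,1]);o=T[:3,3]
    return o+d*(z-o[2])/d[2]
E
python3 - <<'E'
from h import *
import pickle
D={n:cap(n,n+'0.png') for n in('top','scene')}
pickle.dump(D,open('d0.pkl','wb'))
for n in D: print(n,D[n]['vertical_fov'],D[n]['cx'],D[n]['cy'],np.round(D[n]['extrinsics'],3).tolist())
s=monitor.sense();print(s)
E
```

```text
top 44.46110842921459 323.99466925570397 244.63180683752734 [[0.004, -0.996, 0.094, 0.394], [-1.0, -0.006, -0.013, 0.177], [0.013, -0.094, -0.996, 1.555], [0.0, 0.0, 0.0, 1.0]]
scene 57.24949594155566 321.0277678904821 242.27627290124215 [[0.341, 0.761, -0.552, 1.129], [0.94, -0.287, 0.185, -0.042], [-0.018, -0.582, -0.813, 0.958], [0.0, 0.0, 0.0, 1.0]]
{'time_s': 0.1, 'joints': array([-5.48549882e+01,  2.20873005e+01,  3.87564565e-01, -2.38588550e-02,
       -6.84116734e+01, -1.48168577e+01]), 'joint_velocities': array([ 0.08836905, -0.10153993,  0.22811739,  0.07001148,  0.03678514,
       -0.03604526]), 'effort': array([ 1.33474202e-05, -3.91691422e+01,  1.87935233e+01,  4.23195049e+00,
        1.34314279e-02, -6.88398040e-05]), 'tcp_pos': array([ 0.21694834, -0.58556548,  0.22156252]), 'ee_rot': array([[-9.37771640e-01, -3.47251648e-01, -8.02689960e-04],
       [-3.47252554e-01,  9.37769896e-01,  1.81284869e-03],
       [ 1.23223787e-04,  1.97877422e-03, -9.99998035e-01]]), 'wrist_force': array([ 0.17761415, -1.01667828,  0.44921373]), 'moment': array([-0.00385271, -0.05208881, -0.03458361]), 'gripper_force': 0.0, 'gripper_width': 0.9996549608357571}
```

View pics/top0.png

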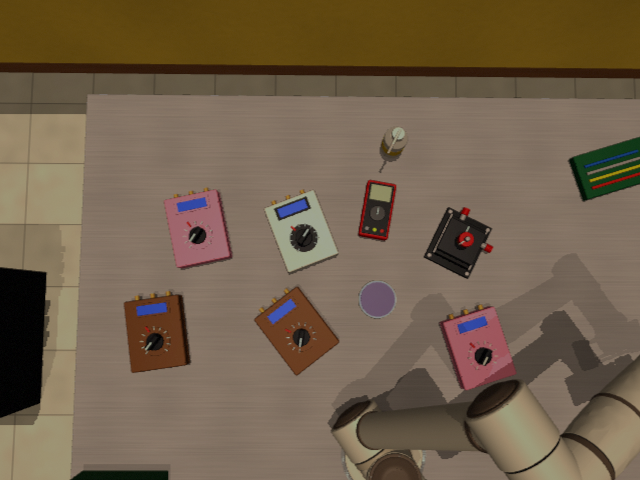

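View pics/scene0.png

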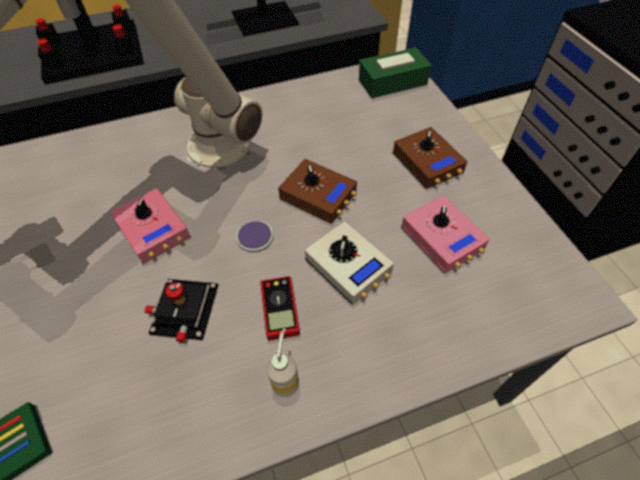

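The top view shows five similar boxes: pink at (197,229) and (480,348), brown at (156,333) and (297,331), and one white at (301,231). Only the white one has a black scale disc, so it is the pod, with its dial near (304,237). The nut is near (466,240), the multimeter near (377,210), the bottle near (394,143) and the wafer box near (377,299). I'll confirm the pod and stage in an enlarged crop.

```bash
python3 - <<'E'
from h import *
import pickle
D=pickle.load(open('d0.pkl','rb'))
c=D['top'];im=c['color'][:,:,::-1]
a=cv2.resize(im[185:277,255:345],(400,409),interpolation=cv2.INTER_CUBIC)
b=cv2.resize(im[195:287,415:505],(400,409),interpolation=cv2.INTER_CUBIC)
cv2.imwrite('pics/crop1.png',np.hstack([a,b]))
hsv=cv2.cvtColor(im,cv2.COLOR_BGR2HSV)
def rect(m,x0,x1,y0,y1):
    q=np.zeros_like(m);q[y0:y1,x0:x1]=m[y0:y1,x0:x1]
    cs=cv2.findContours(q,cv2.RETR_EXTERNAL,cv2.CHAIN_APPROX_NONE)[0]
    return cv2.minAreaRect(max(cs,key=cv2.contourArea))
blue=cv2.inRange(hsv,(105,120,60),(130,255,255))
white=cv2.inRange(hsv,(0,0,130),(180,60,255))
red=cv2.inRange(hsv,(0,170,100),(6,255,255))|cv2.inRange(hsv,(174,170,100),(180,255,255))
for n,m,r in(('disp',blue,(270,320,195,225)),('nut',red,(454,477,228,252)),('red',red,(285,300,218,240))):
    R=rect(m,*r);print(n,R)
rb=rect(blue,270,320,195,225)
disp=ray(c,*rb[0],.05)
# body : white pod by range z
def pts(c):
    f=K(c);T=np.array(c['extrinsics']);v,u=np.mgrid[:480,:640];z=c['range_z']
    P=np.stack([(u-c['cx'])/f*z,(v-c['cy'])/f*z,z],-1);return P@T[:3,:3].T+T[:3,3]
P=pts(c)
for nm,r,lo in(('pod',(255,345,180,280),.035),('stage',(415,500,195,287),.035)):
    m=(((P[...,2]>lo)&(P[...,2]<.065))*255).astype(np.uint8)
    R=rect(m,*r);box=cv2.boxPoints(R)
    print(nm,R,[np.round(ray(c,*p,.05),3).tolist() for p in box],ray(c,*R[0],.05))
print('disp',disp)
for n in('pod',):
    pass
m=(P[...,2]>.075)
for r in((285,325,220,255),(450,485,225,260)):
    q=P[r[2]:r[3],r[0]:r[1]][m[r[2]:r[3],r[0]:r[1]]]
    print(len(q),q.mean(0),q.max(0),q.min(0))
E
```

```text
disp ((292.03863525390625, 208.10052490234375), (9.692435264587402, 29.436281204223633), 68.96248626708984)
nut ((466.0, 238.5), (13.0, 14.0), 90.0)
red ((293.0000305175781, 228.00003051757812), (4.242640495300293, 1.4142134189605713), 45.0)
pod ((299.63201904296875, 229.44839477539062), (72.07009887695312, 54.295501708984375), 68.62937927246094) [[0.636, 0.321, 0.05], [0.689, 0.19, 0.05], [0.514, 0.122, 0.05], [0.463, 0.251, 0.05]] [0.5751678  0.22090046 0.05      ]
stage ((460.10003662109375, 240.30001831054688), (40.696434020996094, 37.11872863769531), 26.56505012512207) [[0.53, -0.125, 0.05], [0.616, -0.169, 0.05], [0.569, -0.263, 0.05], [0.483, -0.218, 0.05]] [ 0.54944051 -0.19383896  0.05      ]
disp [0.63067065 0.24100458 0.05      ]
101 [0.54451997 0.2099869  0.17612686] [0.57444242 0.22636307 1.55498487] [0.3943849  0.17734417 0.0773868 ]
208 [ 0.54482997 -0.18681855  0.12420464] [0.56642741 0.17734417 1.55498487] [ 0.3943849  -0.21590216  0.07501146]
```

View pics/crop1.png

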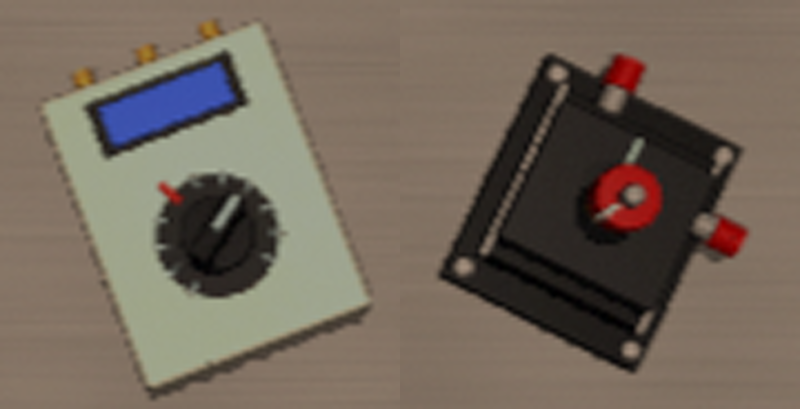

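The crop shows the white pod. Its red mark is at crop (170,192), the dial at (218,235) and the pointer stripe at the upper right, (235,197). On the stage, the nut is at (630,195) with its white mark at the lower left and the index line at the upper right. I put the dial axis near (0.557, 0.2135), the pod yaw near 21.6° and the pointer near -30°, and the pointer target is about 48.6°. Moving above the dial.

Call:
{"op": "drive_tool", "data": {
  "moves": [
    {"delta_pos":[-27,28.7,-3],"claw":1},
    {"delta_pos":[-27,28.7,-3],"claw":1},
    {"delta_pos":[-27,28.7,-3],"claw":1},
    {"delta_pos":[-27,28.7,-3],"claw":1},
    {"delta_pos":[-27,28.7,-3],"claw":1},
    {"delta_pos":[-27,28.7,-3],"claw":1},
    {"delta_pos":[-27,28.7,-3],"claw":1},
    {"delta_pos":[-27,28.7,-3],"claw":1},
    {"delta_pos":[-27,28.7,-3],"claw":1},
    {"delta_pos":[-27,28.7,-3],"claw":1},
    {"delta_pos":[-27,28.7,-3],"claw":1}
  ]
}}

```text
invalid input
```

Call:
{"op": "drive_tool", "data": {
  "moves": [
    {"delta_pos":[-27,28.7,0],"claw":1},
    {"delta_pos":[-27,28.7,0],"claw":1},
    {"delta_pos":[-27,28.7,0],"claw":1},
    {"delta_pos":[-27,28.7,0],"claw":1},
    {"delta_pos":[-27,28.7,0],"claw":1},
    {"delta_pos":[-27,28.7,0],"claw":1},
    {"delta_pos":[-27,28.7,0],"claw":1},
    {"delta_pos":[-27,28.7,0],"claw":1},
    {"delta_pos":[-27,28.7,0],"claw":1},
    {"delta_pos":[-27,28.7,0],"claw":1},
    {"delta_pos":[-27,28.7,0],"claw":1},
    {"delta_pos":[0,0,0],"claw":1}
  ]
}}

```text
invalid input
```

```bash
python3 - <<'E'
from h import *
import pickle
s=monitor.sense();print(s['time_s'],s['joints'].round(1),s['tcp_pos'].round(4),s['ee_rot'].round(3).tolist())
c=cap('wrist','wrist1.png');pickle.dump(c,open('w1.pkl','wb'));print(c['vertical_fov'],np.round(c['extrinsics'],3).tolist())
E
```

```text
0.1 [-54.9  22.1   0.4  -0.  -68.4 -14.8] [ 0.2169 -0.5856  0.2216] [[-0.938, -0.347, -0.001], [-0.347, 0.938, 0.002], [0.0, 0.002, -1.0]]
61.34690257377652 [[-0.347, 0.906, 0.241, 0.151], [0.938, 0.335, 0.092, -0.612], [0.003, 0.258, -0.966, 0.383], [0.0, 0.0, 0.0, 1.0]]
```

View pics/wrist1.png

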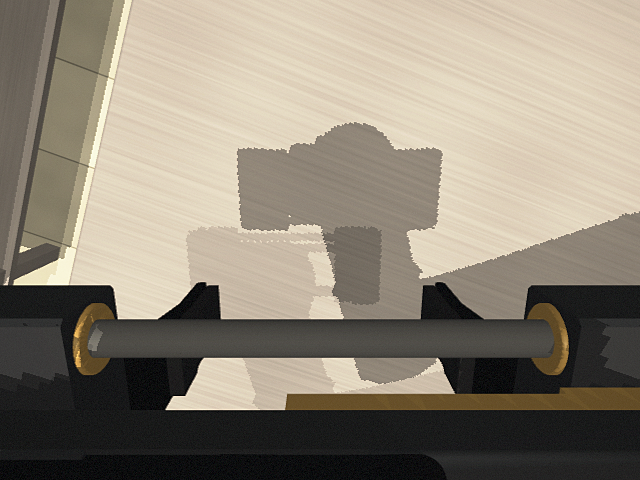

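The wrist picture shows only bare table and shadows. The fingers are at (210,340) and (440,340), and the picture's top is the tool's +x. The moves were refused, probably because a row needs "turn".

Call:
{"op": "drive_tool", "data": {
  "moves": [
    {"delta_pos":[-27,28.7,-3],"turn":0,"claw":1},
    {"delta_pos":[-27,28.7,-3],"turn":0,"claw":1},
    {"delta_pos":[-27,28.7,-3],"turn":0,"claw":1},
    {"delta_pos":[-27,28.7,-3],"turn":0,"claw":1},
    {"delta_pos":[-27,28.7,-3],"turn":0,"claw":1},
    {"delta_pos":[-27,28.7,-3],"turn":0,"claw":1},
    {"delta_pos":[-27,28.7,-3],"turn":0,"claw":1},
    {"delta_pos":[-27,28.7,-3],"turn":0,"claw":1},
    {"delta_pos":[-27,28.7,-3],"turn":0,"claw":1},
    {"delta_pos":[-27,28.7,-3],"turn":0,"claw":1},
    {"delta_pos":[-27,28.7,-3],"turn":0,"claw":1}
  ]
}}

```text
time_s: 1.52
tcp_pos: [0.3861, -0.1856, 0.2556]
ee_rot: [[-0.938, -0.347, -0.0], [-0.347, 0.938, 0.0], [-0.0, 0.0, -1.0]]
wrist_force: [0.7, -0.0, 1.0]
gripper_width: 0.998
gripper_force: 0.0
```

Call:
{"op": "drive_tool", "data": {
  "moves": [
    {"delta_pos":[-29.9,31.5,0],"turn":0,"claw":1},
    {"delta_pos":[-29.9,31.5,0],"turn":0,"claw":1},
    {"delta_pos":[-29.9,31.5,0],"turn":0,"claw":1},
    {"delta_pos":[-29.9,31.5,0],"turn":0,"claw":1},
    {"delta_pos":[-29.9,31.5,0],"turn":0,"claw":1},
    {"delta_pos":[-29.9,31.5,0],"turn":0,"claw":1},
    {"delta_pos":[-29.9,31.5,0],"turn":0,"claw":1},
    {"delta_pos":[-29.9,31.5,0],"turn":0,"claw":1},
    {"delta_pos":[-29.9,31.5,0],"turn":0,"claw":1},
    {"delta_pos":[-29.9,31.5,0],"turn":0,"claw":1}
  ]
}}

```text
time_s: 2.78
tcp_pos: [0.5572, 0.2137, 0.2552]
ee_rot: [[-0.938, -0.348, -0.001], [-0.348, 0.938, -0.0], [0.001, -0.0, -1.0]]
wrist_force: [1.3, -0.3, 0.2]
gripper_width: 0.999
gripper_force: 0.0
```

Call:
{"op": "drive_tool", "data": {
  "moves": [
    {"delta_pos":[0,0,0],"turn":0.17,"claw":1},
    {"delta_pos":[0,0,0],"turn":0.17,"claw":1},
    {"delta_pos":[0,0,0],"turn":0.17,"claw":1},
    {"delta_pos":[0,0,0],"turn":0.17,"claw":1},
    {"delta_pos":[0,0,0],"turn":0.17,"claw":1},
    {"delta_pos":[-25,0,0],"turn":0,"claw":1},
    {"delta_pos":[-25,0,0],"turn":0,"claw":1},
    {"delta_pos":[0,0,0],"turn":0,"claw":1},
    {"delta_pos":[0,0,0],"turn":0,"claw":1}
  ]
}}

```text
time_s: 3.9
tcp_pos: [0.6004, 0.1887, 0.2551]
ee_rot: [[-0.88, 0.475, -0.001], [0.475, 0.88, -0.0], [0.001, -0.001, -1.0]]
wrist_force: [-1.2, 0.3, -0.1]
gripper_width: 0.999
gripper_force: 0.0
```

```bash
python3 - <<'E'
from h import *
import pickle
s=monitor.sense();print(s['time_s'],s['joints'].round(1),s['tcp_pos'].round(4),s['ee_rot'].round(3).tolist())
c=cap('wrist','wrist2.png');pickle.dump(c,open('w2.pkl','wb'))
E
```

```text
3.9 [  32.1   21.4    4.2   -0.   -72.8 -150.5] [0.6004 0.1887 0.2551] [[-0.88, 0.475, -0.001], [0.475, 0.88, -0.0], [0.001, -0.001, -1.0]]
```

View pics/wrist2.png

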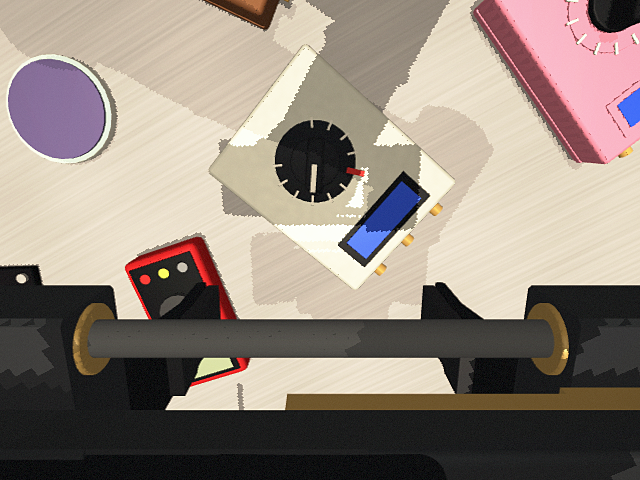

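The wrist picture shows the white pod. The scale is centred near (316,161), the pointer stripe runs from (314,165) to (313,192), and the red mark is at (356,172). The multimeter is near (190,310) and the wafer box near (60,108).

```bash
python3 - <<'E'
from h import *
import pickle
c=pickle.load(open('w2.pkl','rb'));im=c['color'][:,:,::-1]
hsv=cv2.cvtColor(im,cv2.COLOR_BGR2HSV)
dark=cv2.inRange(hsv,(0,0,0),(180,255,60));m=np.zeros_like(dark);m[110:212,265:365]=dark[110:212,265:365]
m=cv2.morphologyEx(m,cv2.MORPH_CLOSE,np.ones((9,9)))
k=max(cv2.findContours(m,0,1)[0],key=cv2.contourArea);e=cv2.fitEllipse(cv2.convexHull(k));print(e)
ctr=ray(c,*e[0],.052)
r=cv2.inRange(hsv,(0,150,90),(8,255,255))|cv2.inRange(hsv,(172,150,90),(180,255,255));q=np.zeros_like(r);q[150:190,340:372]=r[150:190,340:372]
mo=cv2.moments(q,True);rp=ray(c,mo['m10']/mo['m00'],mo['m01']/mo['m00'],.052)
a=lambda v:np.degrees(np.arctan2(v[1],v[0]))
print('axis',ctr,'red',rp,'r',np.linalg.norm(rp-ctr),'ang',a(rp-ctr))
p0,p1=ray(c,314,165,.09),ray(c,313,192,.09)
print('stripe',p0,p1,a(p1-p0), 'axis->tip',a(p1-ctr))
# nut from top pic
t=pickle.load(open('d0.pkl','rb'))['top'];print('nut',ray(t,466,238.5,.098))
E
```

```text
((314.62774658203125, 160.74737548828125), (79.8321533203125, 81.83735656738281), 177.3910675048828)
axis [0.5527842  0.20715183 0.052     ] red [0.57785926 0.23413959 0.052     ] r 0.03683881164096999 ang 47.10400964152987
stripe [0.55391581 0.20655706 0.09      ] [0.57231333 0.19560753 0.09      ] -30.759556147702256 axis->tip -30.58870228523937
nut [ 0.54911017 -0.19689372  0.098     ]
```

The dial axis is near (0.5535, 0.208), the pointer is at -30.7° and the red mark at 47–48.6°, so the dial needs about 1.36 rad anticlockwise. Descending over the dial and gripping it.

Call:
{"op": "drive_tool", "data": {
  "moves": [
    {"delta_pos":[25,-2.5,0],"turn":0,"claw":1},
    {"delta_pos":[25.5,-2.8,0],"turn":0.04,"claw":1},
    {"delta_pos":[0,0,40],"turn":0,"claw":0.6},
    {"delta_pos":[0,0,40],"turn":0,"claw":0.6},
    {"delta_pos":[0,0,40],"turn":0,"claw":0.6},
    {"delta_pos":[0,0,35],"turn":0,"claw":0.6},
    {"delta_pos":[0,0,20],"turn":0,"claw":0.6},
    {"delta_pos":[0,0,15],"turn":0,"claw":0.6},
    {"delta_pos":[0,0,0],"turn":0,"claw":0.6}
  ]
}}

```text
time_s: 5.08
tcp_pos: [0.5532, 0.208, 0.0649]
ee_rot: [[-0.86, 0.51, -0.002], [0.51, 0.86, -0.001], [0.001, -0.002, -1.0]]
wrist_force: [0.7, 0.1, -0.6]
gripper_width: 0.602
gripper_force: 0.0
```

Call:
{"op": "drive_tool", "data": {
  "moves": [
    {"delta_pos":[0,0,0],"turn":0,"claw":0.35},
    {"delta_pos":[0,0,0],"turn":0,"claw":0.25},
    {"delta_pos":[0,0,0],"turn":0,"claw":0.0},
    {"delta_pos":[0,0,0],"turn":0,"claw":0.0},
    {"delta_pos":[0,0,0],"turn":0,"claw":0.0},
    {"delta_pos":[0,0,0],"turn":0,"claw":0.0},
    {"delta_pos":[0,0,0],"turn":0,"claw":0.0},
    {"delta_pos":[0,0,0],"turn":0,"claw":0.0}
  ]
}}

```text
time_s: 6.08
tcp_pos: [0.554, 0.208, 0.0657]
ee_rot: [[-0.86, 0.51, 0.0], [0.51, 0.86, 0.0], [-0.0, 0.0, -1.0]]
wrist_force: [-0.6, 0.0, 2.9]
gripper_width: 0.156
gripper_force: 30.0
```

Call:
{"op": "drive_tool", "data": {
  "moves": [
    {"delta_pos":[0,0,0],"turn":-0.136,"claw":0},
    {"delta_pos":[0,0,0],"turn":-0.136,"claw":0},
    {"delta_pos":[0,0,0],"turn":-0.136,"claw":0},
    {"delta_pos":[0,0,0],"turn":-0.136,"claw":0},
    {"delta_pos":[0,0,0],"turn":-0.136,"claw":0},
    {"delta_pos":[0,0,0],"turn":-0.136,"claw":0},
    {"delta_pos":[0,0,0],"turn":-0.136,"claw":0},
    {"delta_pos":[0,0,0],"turn":-0.136,"claw":0},
    {"delta_pos":[0,0,0],"turn":-0.136,"claw":0},
    {"delta_pos":[0,0,0],"turn":-0.136,"claw":0},
    {"delta_pos":[0,0,0],"turn":0,"claw":0},
    {"delta_pos":[0,0,0],"turn":0,"claw":0}
  ]
}}

```text
time_s: 7.58
tcp_pos: [0.5541, 0.2076, 0.0657]
ee_rot: [[-0.68, -0.733, 0.0], [-0.733, 0.68, -0.001], [0.0, -0.0, -1.0]]
wrist_force: [0.0, -2.5, 2.4]
gripper_width: 0.16
gripper_force: 30.0
```

Call:
{"op": "drive_tool", "data": {
  "moves": [
    {"delta_pos":[0,0,0],"turn":0,"claw":0.5},
    {"delta_pos":[0,0,0],"turn":0,"claw":0.5},
    {"delta_pos":[0,0,0],"turn":0,"claw":0.5},
    {"delta_pos":[0,0,-15],"turn":0,"claw":0.5},
    {"delta_pos":[0,0,-35],"turn":0,"claw":1},
    {"delta_pos":[0,0,-45],"turn":0,"claw":1},
    {"delta_pos":[0,0,-45],"turn":0,"claw":1},
    {"delta_pos":[-25,0,-45],"turn":0,"claw":1},
    {"delta_pos":[-25,0,0],"turn":0,"claw":1},
    {"delta_pos":[0,0,0],"turn":0,"claw":1},
    {"delta_pos":[0,0,0],"turn":0,"claw":1}
  ]
}}

```text
time_s: 8.95
tcp_pos: [0.5872, 0.2443, 0.2504]
ee_rot: [[-0.679, -0.734, -0.001], [-0.734, 0.679, -0.001], [0.001, 0.0, -1.0]]
wrist_force: [0.1, 0.6, -0.3]
gripper_width: 0.996
gripper_force: 0.0
```

```bash
python3 - <<'E'
from h import *
import pickle
s=monitor.sense();print(s['time_s'],s['joints'].round(1),s['tcp_pos'].round(4),s['ee_rot'].round(3).tolist())
c=cap('wrist');pickle.dump(c,open('w3.pkl','wb'))
im=c['color'][:,:,::-1]
cv2.imwrite('pics/wrist3.png',cv2.resize(im[80:240,220:420],(800,640))[:600])
E
```

```text
8.95 [ 37.1  22.2   4.7  -0.  -72.6 -79.9] [0.5872 0.2443 0.2504] [[-0.679, -0.734, -0.001], [-0.734, 0.679, -0.001], [0.001, 0.0, -1.0]]
```

View pics/wrist3.png

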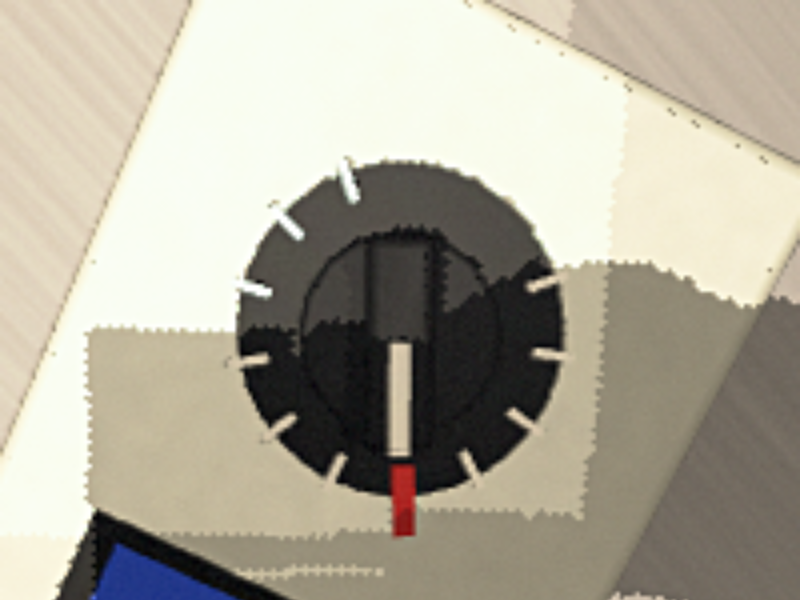

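The crop shows the white pointer stripe lined up with the red mark at (400,500), about 1° off. Next is the nut. I'll turn the wrist well anticlockwise first, so it has range for the whole clockwise screw-down.

Call:
{"op": "drive_tool", "data": {
  "moves": [
    {"delta_pos":[31.7,-19.3,0],"turn":0,"claw":1},
    {"delta_pos":[31.7,-19.3,0],"turn":0,"claw":1},
    {"delta_pos":[31.7,-19.3,0],"turn":0,"claw":1},
    {"delta_pos":[31.7,-19.3,0],"turn":0,"claw":1},
    {"delta_pos":[31.7,-19.3,0],"turn":0,"claw":1},
    {"delta_pos":[31.7,-19.3,0],"turn":0,"claw":1},
    {"delta_pos":[31.7,-19.3,0],"turn":0,"claw":1},
    {"delta_pos":[31.7,-19.3,0],"turn":0,"claw":1},
    {"delta_pos":[31.7,-19.3,0],"turn":0,"claw":1},
    {"delta_pos":[31.7,-19.3,0],"turn":0,"claw":1},
    {"delta_pos":[31.7,-19.3,0],"turn":0,"claw":1},
    {"delta_pos":[31.7,-19.3,0],"turn":0,"claw":1}
  ]
}}

```text
time_s: 10.5
tcp_pos: [0.4985, -0.1931, 0.2506]
ee_rot: [[-0.679, -0.734, -0.0], [-0.734, 0.679, -0.0], [0.0, 0.0, -1.0]]
wrist_force: [-0.4, -0.7, 0.4]
gripper_width: 0.998
gripper_force: 0.0
```

Call:
{"op": "drive_tool", "data": {
  "moves": [
    {"delta_pos":[0,0,0],"turn":-0.18,"claw":1},
    {"delta_pos":[0,0,0],"turn":-0.18,"claw":1},
    {"delta_pos":[0,0,0],"turn":-0.18,"claw":1},
    {"delta_pos":[0,0,0],"turn":-0.18,"claw":1},
    {"delta_pos":[0,0,0],"turn":-0.18,"claw":1},
    {"delta_pos":[0,0,0],"turn":-0.18,"claw":1},
    {"delta_pos":[0,0,0],"turn":-0.18,"claw":1},
    {"delta_pos":[0,0,0],"turn":-0.18,"claw":1},
    {"delta_pos":[0,0,0],"turn":-0.18,"claw":1},
    {"delta_pos":[0,0,0],"turn":-0.18,"claw":1},
    {"delta_pos":[0,0,0],"turn":-0.18,"claw":1},
    {"delta_pos":[0,0,0],"turn":-0.18,"claw":1}
  ]
}}

```text
time_s: 12.0
tcp_pos: [0.4988, -0.192, 0.2505]
ee_rot: [[0.989, -0.151, -0.001], [-0.151, -0.989, -0.0], [-0.001, 0.0, -1.0]]
wrist_force: [-0.8, 0.0, 0.7]
gripper_width: 0.998
gripper_force: 0.0
```

```bash
python3 - <<'E'
from h import *
import pickle
s=monitor.sense();print(s['time_s'],s['joints'].round(1),s['tcp_pos'].round(4),s['ee_rot'].round(3).tolist())
c=cap('wrist','wrist4.png');pickle.dump(c,open('w4.pkl','wb'))
im=c['color'][:,:,::-1];hsv=cv2.cvtColor(im,cv2.COLOR_BGR2HSV)
r=cv2.inRange(hsv,(0,150,90),(8,255,255))|cv2.inRange(hsv,(172,150,90),(180,255,255))
for k in cv2.findContours(r,0,1)[0]:
    if cv2.contourArea(k)>150:
        (u,v),rad=cv2.minEnclosingCircle(k);print(u,v,rad,ray(c,u,v,.096).round(4),cv2.boundingRect(k))
E
```

```text
12.0 [ -3.7  12.1  -9.6   0.  -68.3  85. ] [ 0.4988 -0.192   0.2505] [[0.989, -0.151, -0.001], [-0.151, -0.989, -0.0], [-0.001, 0.0, -1.0]]
403.5 163.5 14.089102745056152 [ 0.5391 -0.2638  0.096 ] (391, 151, 26, 26)
322.125 163.9375 25.19969367980957 [ 0.5481 -0.2022  0.096 ] (298, 139, 50, 51)
328.0 65.0 15.652576446533203 [ 0.6168 -0.2168  0.096 ] (315, 51, 27, 29)
71.5 95.5 104.42471313476562 [ 0.6247 -0.0274  0.096 ] (11, 8, 122, 179)
```

View pics/wrist4.png

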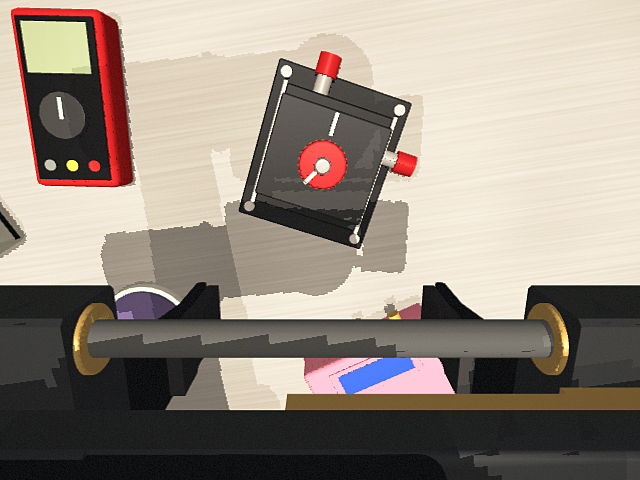

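The wrist picture shows the stage with the nut at (322,164). Its white mark runs to (305,183), about 126° in world axes, and the index line to (338,113), about -26°. That puts the nut near 2.65 rad, at (0.548, -0.201). The multimeter at (70,100) and the wafer box at (150,305) are clear. Descending and gripping.

Call:
{"op": "drive_tool", "data": {
  "moves": [
    {"delta_pos":[25,1,0],"turn":0,"claw":0.8},
    {"delta_pos":[25,0.5,0],"turn":0,"claw":0.8},
    {"delta_pos":[0,0,0],"turn":0,"claw":0.8},
    {"delta_pos":[0,0,40],"turn":0,"claw":0.8},
    {"delta_pos":[0,0,40],"turn":0,"claw":0.8},
    {"delta_pos":[0,0,40],"turn":0,"claw":0.8},
    {"delta_pos":[0,0,30],"turn":0,"claw":0.8},
    {"delta_pos":[0,0,20],"turn":0,"claw":0.8},
    {"delta_pos":[0,0,12],"turn":0,"claw":0.8},
    {"delta_pos":[0,0,0],"turn":0,"claw":0.8}
  ]
}}

```text
time_s: 13.3
tcp_pos: [0.5481, -0.2011, 0.0682]
ee_rot: [[0.988, -0.157, -0.002], [-0.157, -0.988, 0.0], [-0.002, 0.0, -1.0]]
wrist_force: [-0.9, -0.2, -1.3]
gripper_width: 0.803
gripper_force: 0.0
```

Call:
{"op": "drive_tool", "data": {
  "moves": [
    {"delta_pos":[0,0,0],"turn":0,"claw":0.65},
    {"delta_pos":[0,0,0],"turn":0,"claw":0.55},
    {"delta_pos":[0,0,0],"turn":0,"claw":0.48},
    {"delta_pos":[0,0,0],"turn":0,"claw":0.0},
    {"delta_pos":[0,0,0],"turn":0,"claw":0.0},
    {"delta_pos":[0,0,0],"turn":0,"claw":0.0},
    {"delta_pos":[0,0,0],"turn":0,"claw":0.0},
    {"delta_pos":[0,0,0],"turn":0,"claw":0.0}
  ]
}}

```text
time_s: 14.3
tcp_pos: [0.5491, -0.2011, 0.0687]
ee_rot: [[0.988, -0.156, 0.0], [-0.156, -0.988, -0.0], [0.0, 0.0, -1.0]]
wrist_force: [-0.7, 0.6, 2.1]
gripper_width: 0.412
gripper_force: 30.0
```

```bash
python3 - <<'E'
from h import *
s=monitor.sense();print(s['time_s'],s['joints'].round(1),s['tcp_pos'].round(4),s['wrist_force'],s['moment'],s['gripper_width'],s['gripper_force'])
E
```

```text
14.3 [ -4.3  26.9 -16.4   0.  -46.7  85.3] [ 0.5491 -0.2011  0.0687] [-0.71019727  0.58195231  2.06199172] [0.11865392 0.26424939 0.03327943] 0.4119643179461257 30.00010664574802
```

Call:
{"op": "drive_tool", "data": {
  "moves": [
    {"delta_pos":[0,0,0.1],"turn":0.17,"claw":0},
    {"delta_pos":[0,0,0.1],"turn":0.17,"claw":0},
    {"delta_pos":[0,0,0.1],"turn":0.17,"claw":0},
    {"delta_pos":[0,0,0.1],"turn":0.17,"claw":0},
    {"delta_pos":[0,0,0.1],"turn":0.17,"claw":0},
    {"delta_pos":[0,0,0.1],"turn":0.17,"claw":0},
    {"delta_pos":[0,0,0.1],"turn":0.17,"claw":0},
    {"delta_pos":[0,0,0.1],"turn":0.17,"claw":0},
    {"delta_pos":[0,0,0.1],"turn":0.17,"claw":0},
    {"delta_pos":[0,0,0.1],"turn":0.17,"claw":0},
    {"delta_pos":[0,0,0.1],"turn":0.17,"claw":0},
    {"delta_pos":[0,0,0.1],"turn":0.17,"claw":0}
  ]
}}

```text
time_s: 15.8
tcp_pos: [0.5477, -0.2016, 0.0674]
ee_rot: [[-0.59, -0.807, -0.003], [-0.807, 0.59, -0.0], [0.002, 0.002, -1.0]]
wrist_force: [-3.2, -0.6, 3.3]
gripper_width: 0.417
gripper_force: 30.0
```

```bash
python3 - <<'E'
from h import *
s=monitor.sense();R=s['ee_rot'];print(s['time_s'],s['joints'].round(1),s['tcp_pos'].round(4),s['wrist_force'],s['moment'],s['gripper_width'],np.degrees(np.arctan2(R[1,0],R[0,0])))
E
```

```text
15.8 [ -4.3  27.  -16.5   0.  -46.6 -31.9] [ 0.5477 -0.2016  0.0674] [-3.2179368  -0.58780965  3.25405885] [-0.29715193  0.80450633  0.07097668] 0.41740145377691146 -126.18229941373326
```

Call:
{"op": "drive_tool", "data": {
  "moves": [
    {"delta_pos":[0,0,0.1],"turn":0.12,"claw":0},
    {"delta_pos":[0,0,0.1],"turn":0.12,"claw":0},
    {"delta_pos":[0,0,0.1],"turn":0.12,"claw":0},
    {"delta_pos":[0,0,0.1],"turn":0.12,"claw":0},
    {"delta_pos":[0,0,0],"turn":0.06,"claw":0},
    {"delta_pos":[0,0,0],"turn":0,"claw":0}
  ]
}}

```text
time_s: 16.55
tcp_pos: [0.5475, -0.2012, 0.067]
ee_rot: [[-0.919, -0.394, -0.003], [-0.394, 0.919, 0.0], [0.003, 0.001, -1.0]]
wrist_force: [-4.6, -0.4, 5.0]
gripper_width: 0.413
gripper_force: 30.0
```

```bash
cat > st.py <<'E'
from h import *
s=monitor.sense();R=s['ee_rot'];print(s['time_s'],s['joints'].round(1),s['tcp_pos'].round(4),s['wrist_force'].round(1),s['moment'].round(3),s['gripper_width'].__round__(4),np.degrees(np.arctan2(R[1,0],R[0,0])))
E
python3 st.py
```

```text
16.55 [ -4.3  27.  -16.6   0.  -46.6 -62.5] [ 0.5475 -0.2012  0.067 ] [-4.6 -0.4  5. ] [ 0.027  1.288 -0.073] 0.4129 -156.79079030851167
```

Call:
{"op": "drive_tool", "data": {
  "moves": [
    {"delta_pos":[0,0,0],"turn":0.06,"claw":0},
    {"delta_pos":[0,0,0],"turn":0,"claw":0}
  ]
}}

```text
time_s: 16.8
tcp_pos: [0.5474, -0.2012, 0.067]
ee_rot: [[-0.941, -0.338, -0.003], [-0.338, 0.941, 0.0], [0.003, 0.001, -1.0]]
wrist_force: [-4.5, -0.3, 5.1]
gripper_width: 0.417
gripper_force: 30.0
```

```bash
python3 st.py
```

```text
16.8 [ -4.3  27.  -16.6   0.  -46.6 -65.9] [ 0.5474 -0.2012  0.067 ] [-4.5 -0.3  5.1] [ 0.077  1.304 -0.041] 0.4174 -160.2189853466422
```

Call:
{"op": "drive_tool", "data": {
  "moves": [
    {"delta_pos":[0,0,0],"turn":0.06,"claw":0},
    {"delta_pos":[0,0,0],"turn":0,"claw":0}
  ]
}}

```text
time_s: 17.05
tcp_pos: [0.5478, -0.2011, 0.0669]
ee_rot: [[-0.959, -0.284, -0.003], [-0.284, 0.959, -0.0], [0.003, 0.001, -1.0]]
wrist_force: [-5.2, 0.8, 4.5]
gripper_width: 0.418
gripper_force: 30.0
```

```bash
python3 st.py
```

```text
17.05 [ -4.3  27.  -16.6   0.  -46.6 -69.3] [ 0.5478 -0.2011  0.0669] [-5.2  0.8  4.5] [0.182 1.37  0.619] 0.4182 -163.4863308519084
```

Call:
{"op": "drive_tool", "data": {
  "moves": [
    {"delta_pos":[0,0,0],"turn":0.06,"claw":0},
    {"delta_pos":[0,0,0],"turn":0,"claw":0}
  ]
}}

```text
time_s: 17.3
tcp_pos: [0.5488, -0.2009, 0.067]
ee_rot: [[-0.974, -0.226, -0.001], [-0.226, 0.974, -0.0], [0.001, 0.0, -1.0]]
wrist_force: [-3.8, 1.9, 4.2]
gripper_width: 0.417
gripper_force: 30.0
```

```bash
python3 st.py
```

```text
17.3 [ -4.2  27.  -16.5   0.  -46.5 -72.7] [ 0.5488 -0.2009  0.067 ] [-3.8  1.9  4.2] [0.518 0.959 0.602] 0.4168 -166.91637588225032
```

Call:
{"op": "drive_tool", "data": {
  "moves": [
    {"delta_pos":[0,0,0],"turn":0.06,"claw":0},
    {"delta_pos":[0,0,0],"turn":0,"claw":0}
  ]
}}

```text
time_s: 17.55
tcp_pos: [0.5498, -0.2007, 0.067]
ee_rot: [[-0.986, -0.167, 0.002], [-0.167, 0.986, 0.0], [-0.002, -0.0, -1.0]]
wrist_force: [-1.5, 2.7, 2.6]
gripper_width: 0.418
gripper_force: 30.0
```

```bash
python3 st.py
```

```text
17.55 [ -4.2  27.  -16.5  -0.  -46.4 -76.1] [ 0.5498 -0.2007  0.067 ] [-1.5  2.7  2.6] [0.846 0.261 0.721] 0.4176 -170.36013112462177
```

The moment jumped to 0.6 N m near -162° and stayed level, so the nut has bottomed and the pads are now slipping on it. Backing off a quarter turn.

Call:
{"op": "drive_tool", "data": {
  "moves": [
    {"delta_pos":[0,0,0],"turn":-0.16,"claw":0},
    {"delta_pos":[0,0,-0.1],"turn":-0.16,"claw":0},
    {"delta_pos":[0,0,-0.1],"turn":-0.16,"claw":0},
    {"delta_pos":[0,0,-0.1],"turn":-0.16,"claw":0},
    {"delta_pos":[0,0,-0.1],"turn":-0.16,"claw":0},
    {"delta_pos":[0,0,-0.1],"turn":-0.16,"claw":0},
    {"delta_pos":[0,0,-0.1],"turn":-0.16,"claw":0},
    {"delta_pos":[0,0,-0.1],"turn":-0.16,"claw":0},
    {"delta_pos":[0,0,-0.1],"turn":-0.16,"claw":0},
    {"delta_pos":[0,0,-0.1],"turn":-0.16,"claw":0},
    {"delta_pos":[0,0,0],"turn":0,"claw":0},
    {"delta_pos":[0,0,0],"turn":0,"claw":0}
  ]
}}

```text
time_s: 19.05
tcp_pos: [0.548, -0.1996, 0.0679]
ee_rot: [[0.193, -0.981, -0.002], [-0.981, -0.193, 0.002], [-0.003, 0.001, -1.0]]
wrist_force: [-4.0, 8.3, 6.6]
gripper_width: 0.418
gripper_force: 30.0
```

```bash
python3 st.py; python3 - <<'E'
from h import *
c=cap('scene');im=c['color'][:,:,::-1]
d=cap('top');t=d['color'][:,:,::-1]
a=cv2.resize(im[250:350,130:230],(400,400));b=cv2.resize(t[200:280,425:505],(400,400))
cv2.imwrite('pics/chk.png',np.hstack([a,b]))
E
```

```text
19.05 [ -4.2  26.9 -16.5  -0.2 -46.7  15.4] [ 0.548  -0.1996  0.0679] [-4.   8.3  6.6] [ 2.353  1.359 -0.015] 0.4181 -78.9000220218015
```

View pics/chk.png

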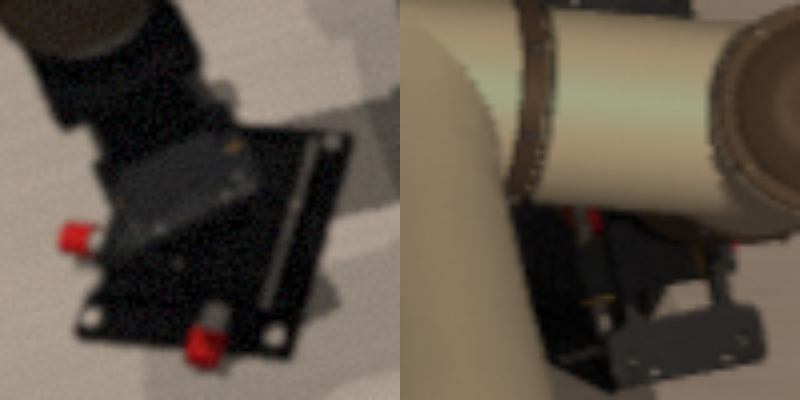

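The gripper hides the nut in both views of the check picture. There is plenty of time, so I'll release, look and regrip.

Call:
{"op": "drive_tool", "data": {
  "moves": [
    {"delta_pos":[0,0,0],"turn":0,"claw":0.8},
    {"delta_pos":[0,0,0],"turn":0,"claw":0.8},
    {"delta_pos":[0,0,0],"turn":0,"claw":0.8},
    {"delta_pos":[0,0,0],"turn":0,"claw":0.8},
    {"delta_pos":[0,0,-12],"turn":0,"claw":0.8},
    {"delta_pos":[0,0,-30],"turn":0,"claw":0.8},
    {"delta_pos":[0,0,-45],"turn":0,"claw":0.8},
    {"delta_pos":[0,0,-45],"turn":0,"claw":0.8},
    {"delta_pos":[-25,0,-50],"turn":0,"claw":0.8},
    {"delta_pos":[-25,0,0],"turn":0,"claw":0.8},
    {"delta_pos":[0,0,0],"turn":0,"claw":0.8},
    {"delta_pos":[0,0,0],"turn":0,"claw":0.8}
  ]
}}

```text
time_s: 20.65
tcp_pos: [0.5392, -0.1523, 0.2499]
ee_rot: [[0.193, -0.981, -0.0], [-0.981, -0.193, -0.0], [0.0, 0.0, -1.0]]
wrist_force: [-0.6, -0.8, -0.5]
gripper_width: 0.799
gripper_force: 0.0
```

```bash
python3 st.py; python3 - <<'E'
from h import *
import pickle
c=cap('wrist');pickle.dump(c,open('w5.pkl','wb'))
im=c['color'][:,:,::-1];hsv=cv2.cvtColor(im,cv2.COLOR_BGR2HSV)
r=cv2.inRange(hsv,(0,150,90),(8,255,255))|cv2.inRange(hsv,(172,150,90),(180,255,255))
for k in cv2.findContours(r,0,1)[0]:
    if cv2.contourArea(k)>150:
        (u,v),rad=cv2.minEnclosingCircle(k);print(u,v,rad,ray(c,u,v,.096).round(4),cv2.boundingRect(k))
cv2.imwrite('pics/wrist5.png',cv2.resize(im[90:240,220:420],(800,600),interpolation=cv2.INTER_CUBIC))
E
```

```text
20.65 [  0.8  14.7  -6.3   0.  -69.1  10.3] [ 0.5392 -0.1523  0.2499] [-0.6 -0.8 -0.5] [ 0.045  0.13  -0.06 ] 0.7987 -78.87573645657784
265.0 375.5 20.155742645263672 [ 0.5608 -0.0141  0.096 ] (255, 358, 21, 36)
176.10203552246094 298.0 25.395151138305664 [ 0.6453 -0.0722  0.096 ] (152, 288, 50, 30)
321.0 165.0 25.318077087402344 [ 0.5477 -0.2027  0.096 ] (297, 140, 49, 51)
239.0 124.0 14.31792163848877 [ 0.6135 -0.2204  0.096 ] (225, 110, 29, 29)
354.0 79.0 15.132845878601074 [ 0.5361 -0.2675  0.096 ] (340, 64, 29, 31)
```

View pics/wrist5.png

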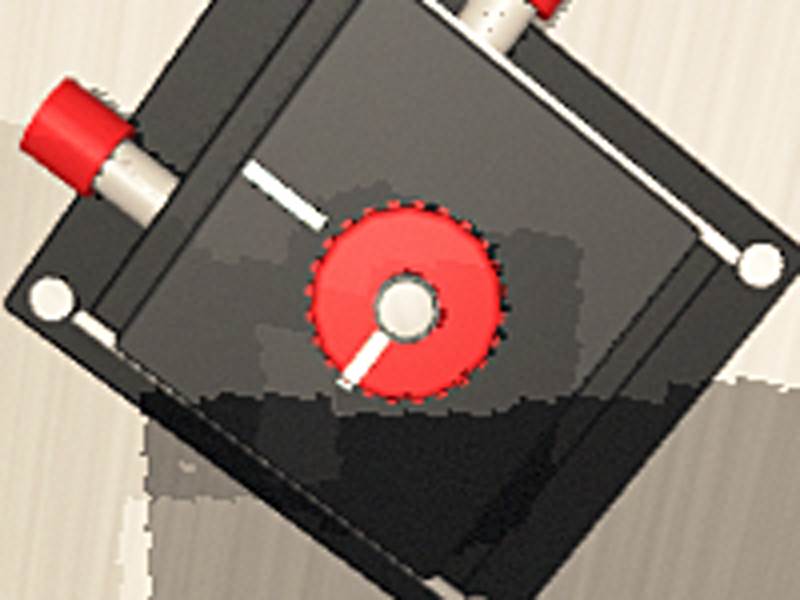

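The crop shows the nut at (407,302). Its white mark runs to (345,384) and the index line to (248,166), so the nut is about 85–90° anticlockwise of its stop (about 1.53 rad), within tolerance. Regripping without turning.

Call:
{"op": "drive_tool", "data": {
  "moves": [
    {"delta_pos":[25,0.5,0],"turn":0,"claw":0.8},
    {"delta_pos":[24.5,0.3,0],"turn":0,"claw":0.8},
    {"delta_pos":[0,0,0],"turn":0,"claw":0.8},
    {"delta_pos":[0,0,40],"turn":0,"claw":0.8},
    {"delta_pos":[0,0,40],"turn":0,"claw":0.8},
    {"delta_pos":[0,0,40],"turn":0,"claw":0.8},
    {"delta_pos":[0,0,30],"turn":0,"claw":0.8},
    {"delta_pos":[0,0,20],"turn":0,"claw":0.8},
    {"delta_pos":[0,0,12],"turn":0,"claw":0.8},
    {"delta_pos":[0,0,0],"turn":0,"claw":0.8}
  ]
}}

```text
time_s: 21.95
tcp_pos: [0.5476, -0.2007, 0.0671]
ee_rot: [[0.193, -0.981, -0.002], [-0.981, -0.193, 0.0], [-0.0, 0.002, -1.0]]
wrist_force: [0.8, -0.2, 0.1]
gripper_width: 0.801
gripper_force: 0.0
```

Call:
{"op": "drive_tool", "data": {
  "moves": [
    {"delta_pos":[0,0,0],"turn":0,"claw":0.65},
    {"delta_pos":[0,0,0],"turn":0,"claw":0.55},
    {"delta_pos":[0,0,0],"turn":0,"claw":0.48},
    {"delta_pos":[0,0,0],"turn":0,"claw":0.0},
    {"delta_pos":[0,0,0],"turn":0,"claw":0.0},
    {"delta_pos":[0,0,0],"turn":0,"claw":0.0},
    {"delta_pos":[0,0,0],"turn":0,"claw":0.0},
    {"delta_pos":[0,0,0],"turn":0,"claw":0.0},
    {"delta_pos":[0,0,0],"turn":0,"claw":0.0},
    {"delta_pos":[0,0,0],"turn":0,"claw":0.0}
  ]
}}

```text
time_s: 23.2
tcp_pos: [0.5482, -0.2008, 0.0681]
ee_rot: [[0.193, -0.981, 0.0], [-0.981, -0.193, -0.0], [0.0, -0.0, -1.0]]
wrist_force: [-0.2, 1.3, 3.3]
gripper_width: 0.414
gripper_force: 30.0
```

```bash
python3 st.py
```

```text
23.2 [ -4.2  26.9 -16.6   0.  -46.5  15.3] [ 0.5482 -0.2008  0.0681] [-0.2  1.3  3.3] [ 0.098  0.334 -0.007] 0.414 -78.87457186278718
```

```bash
python3 -c "
from h import *
print(ticket.finish_job())"
```

```text
the job is handed in; nothing more can be done
None
```

I handed the job in with the dial about 1° off its red mark and the nut bottomed, then backed off about 85–90° (roughly 1.53 rad) and still gripped at 30 N; I released it once to check the angle and regripped without turning, and the hand-in returned no verdict.

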